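# Check that the barrow's brake lever stops short of the bar

### The job

Check the hand brake lever on the slate barrow's handlebar end, clamped on the bench: with the outside of your fingers press the lever in towards the bar until it comes up against its stop, let it come all the way back out, then press it in to its stop again and finish while holding it there, so that I can see the gap left to the grip. Press it firmly, with one to two kilos of push, from the outside only: do not pinch or hook the lever and do not touch the bar. Leave the gate and the loose things on the bench as they are.

Things in the scene. Friction and masses are not known exactly. Their poses are not given: they have to be found in the camera images.
- fixture: Dark plank on the bench with two wooden tube clamps (own y 135 to 335 mm, x -80 to 80 mm, up to 158 mm high) holding a handlebar end level, axis 120 mm above the bench. Origin: on the bench under the bar's axis. Own y runs along the bar from the grip's free end (y -108 mm) to the clamps; the lever is on its -x side, which faces the robot within 0.55 rad; z up. Fixed.
- bar: 22 mm steel tube with black rubber grip (32 mm across, y -103 to 22 mm), the lever's black clamp and cylinder (y 61 to 172 mm) and on them a white fluid reservoir with black lid (44 x 60 mm, y 94 to 154 mm, x -58 to -14 mm, top 165 mm above the bench). Origin and axes as fixture. Fixed.
- brake_lever (a joint): Lever angle, rad: 0 at rest (swung out), 0.28 against its stop; grows as it goes in, about the upright axis at lever_pivot. A spring returns it: 95 mm from the pivot, 3.2 N starts it and 6.5 N brings it to the stop, rising evenly; there it turns firm (1 to 2 mm of give), parallel to the bar, 21 mm clear of the grip. A firm push there is 10 to 20 N in all; 60 N strains it.
- lever_pivot (a point): On the lever's pivot axis at the blade's mid-height (120 mm above the bench), 42 mm from the bar's axis on the lever side, at y 75 mm of fixture. Axes turn with the lever: x square from the blade towards the bar, -y along the blade to its ball end, z up.
- lever_face (a point): Where to press: middle of the blade's outer face (away from the bar), 95 mm from the pivot; axes as lever_pivot. Bare aluminium blade 9 mm thick, 14 mm high (113 to 127 mm above the bench), straight to 128 mm from the pivot, then bent outward to a 19 mm ball at 162 mm. Open air below it.
- grip_middle (a point): Centre of the rubber grip, on the bar's axis.
- hammer_head: Bystander: loose black steel slate hammer head, 170 mm long along its y axis, 28 mm high. Lies on the bench on the lever's side of the bar. Leave it alone.
- punch: Bystander: loose tin punch, an eight-sided steel rod 14 mm thick and 131 mm long along its y axis. Leave it alone.
- slate_shard: Bystander: loose grey slate shard, five-sided, about 105 mm across and 8 mm thick. Leave it alone.
- gate_middle (a point): Middle of the upper rail of the small swinging wooden gate (150 mm high, 410 mm long) that closes the pen at the bench's left end. Four copper slate hooks lie in the pen behind it. Leave it alone.

How it is judged:
By the outcome, as a careful person would: the job done as asked, in the order asked, and still so for the second after the job is handed in, while the arm keeps its last pose, push and grip.
It also fails if it takes over 54 s, if anything falls off the work surface, if the arm or the gripper's body presses on something with over 40 N, if the wrist force passes 120 N, or if a joint passes its speed limit or range.

### The arm

A 6-joint arm with a two-finger parallel gripper is mounted at the origin on the work surface. World frame = base frame: x ahead of the robot, y to its left, z up, the work surface at z = 0. Lengths are in mm, angles in rad, forces in N, time in s.
With the tool pointing down it reaches from about 300 to 875 mm from the base axis. Payload 6.4 kg.
Tool frame: the origin (TCP) lies midway between the tips of the shut fingers; the grasp point (between the pads) lies manip.grip_depth behind it (manip.grip_depth is the distance from the TCP to the grasp point, in mm); x points along the fingers, z is the direction in which the jaws open and shut, and the axes are right-handed (so a half turn about x gives the same grasp; the last joint's range is limited). The gripper opens to 85 mm and grips with 20 to 120 N. Pads are 22 mm wide; open, the fingers measure 114 mm over their backs; the gripper's body (76 mm by 85 mm) begins 54 mm behind the grasp point. The pads swing forward as they close: fully open they stand 13 mm farther back than shut.
Start: joints at [-1.535, 0.181, 1.607, -0, 1.354, -0.206], TCP at [137.7, -558.283, 231.288] pointing down, gripper open.
Joint ranges: [-2.99, 2.99], [-0.89, 2.07], [0.3, 2.58], [-1.14, 4.28], [0, 2.63], [-3.12, 3.12]. Speed limits (rad/s): [2.57, 2.57, 3.01, 3.14, 3.14, 3.14].

### API

Orientations are given as a rotation vector (axis times angle).
In Python, from rig import manip gives the robot as it stands. The module is installed in compiled form; this text tells all that it offers.
- The arm moves only by the tool apply_moves, never from a script. Its argument "targets" is a list of rows, each an object with "slide": the shift along the tool's x, y, z in mm, a list of three; "turn": the turn, a rotation vector about the tool's x, y, z in degrees, a list of three; "gripper": the opening, from 0 (shut) to 1 (fully open). In form: [{"slide": [x, y, z], "turn": [rx, ry, rz], "gripper": gripper}, ...]. A call has 1 to 12 rows; each row is the pose to reach, as a shift and turn from the pose commanded when the call began, along the tool's axes at that moment; what a row does not reach only later rows make up. A row lasts 1/12 s, in which the tool goes at most 41.7 mm and 7.16 degrees, less where a joint would pass 70% of its speed; a pose out of reach is approached as far as the arm can. A call with a gripper value outside its range is refused whole. The fingers move at their own pace and stop on an object; "newtons" is the grip in N (left out, the last holds). Time passes only in rows, so rows that repeat a pose let the fingers close. It gives the time, the measured TCP pose, the force and the opening at its end, in the units of the state.
- manip.observe(): the state, without advancing time (a new reading comes with each control period).
- manip.snapshot(name): name is "scene" or "top" or "wrist"; returns the picture (400x640x3 uint8, red, green, blue); there is no depth.
- manip.camera_info(name): a dict with "vfov" (degrees; the focal length in pixels is half the picture's height over the tangent of half this angle, whatever the lens; pixels are square), "cx", "cy" (the principal point, pixels), "extrinsics" (4x4, takes a point from camera to world coordinates). Camera axes: x right, y down, z forward; pixel columns grow to the right and rows downward; lengths in mm; the calibration is good to about 2 mm. A picture is of the moment at which its call begins: read the wrist's pose just before it. camera_info takes no time and is no camera call; for the wrist camera it gives the pose at the moment of the call.
- manip.sign_off(): hands the job in, once; it reports no verdict.
The state is a dict: "time_s": time; "joints": joint angles; "dq": joint speeds; "joint_torque": joint torques, N m; "eef_pos": TCP position; "orientation": TCP orientation; "force": force on the tool from outside, world axes, zero at the start; "torque": the same for the moment, N m; "opening": opening from 0.0 (shut) to 1.0 (fully open).
Only numpy, scipy, OpenCV 4.12 (cv2) and the standard library are available. Lean on these libraries where they do the work, as an engineer would, in place of code of your own. Each camera call takes 0.05 s, during which the arm holds its last target.

## Working session

There is one attempt and no reset: what is moved stays moved. The work goes in short steps, Python scripts to look and compute and a tool call to move; the robot and the scene stay as the last step left them, time stands still between calls to the robot, and variables do not carry over. Pictures are saved under pics/ and viewed, and the job is handed in when it is done.

Besides the shell and the picture viewer there is one more tool, called by a JSON object that holds its "name" and its "arguments", one argument or row to a line. apply_moves: Moves the arm, as the interface text tells. Its arguments: {"type":"object","properties":{"targets":{"type":"array"},"newtons":{"type":"number"}},"required":["targets"]}

```bash
mkdir -p pics; python3 - <<'E'
from rig import manip
import cv2,numpy as np
s=manip.observe()
for k,v in s.items(): print(k,np.round(v,3))
print(manip.grip_depth)
for n in ("scene","top","wrist"):
    i=manip.camera_info(n); print(n,i['vfov'],i['cx'],i['cy']); print(np.round(i['extrinsics'],3))
    cv2.imwrite(f"pics/{n}0.png",manip.snapshot(n)[:,:,::-1])
E
```

```text
time_s 0.0
joints [-1.535  0.182  1.608 -0.     1.354 -0.206]
dq [-0.    -0.001 -0.002 -0.    -0.     0.   ]
joint_torque [ 1.0000e-03 -4.4487e+01 -3.5134e+01 -0.0000e+00  9.0000e-03 -0.0000e+00]
eef_pos [ 137.667 -557.695  230.388]
orientation [ 1.031  1.315 -1.028]
force [ 0.601 -0.941  0.722]
torque [-0.017 -0.025 -0.012]
opening 1.0
18.700000000000003
scene 42.08388198466787 316.64047640132003 197.58672229840263
[[ 6.980000e-01  4.480000e-01 -5.590000e-01  1.316247e+03]
 [ 7.160000e-01 -4.380000e-01  5.430000e-01 -7.307440e+02]
 [-2.000000e-03 -7.790000e-01 -6.270000e-01  1.048229e+03]
 [ 0.000000e+00  0.000000e+00  0.000000e+00  1.000000e+00]]
top 52.04055623499076 318.3120513124777 195.3548510990665
[[ 2.900000e-02 -9.920000e-01  1.250000e-01  3.881340e+02]
 [-1.000000e+00 -3.000000e-02 -3.000000e-03  6.270200e+01]
 [ 6.000000e-03 -1.250000e-01 -9.920000e-01  1.015936e+03]
 [ 0.000000e+00  0.000000e+00  0.000000e+00  1.000000e+00]]
wrist 66.47460742635333 321.76593348449825 199.13611196930373
[[ 2.39000e-01 -9.32000e-01 -2.72000e-01  2.06694e+02]
 [-9.71000e-01 -2.30000e-01 -6.60000e-02 -5.41357e+02]
 [-1.00000e-03  2.80000e-01 -9.60000e-01  3.73341e+02]
 [ 0.00000e+00  0.00000e+00  0.00000e+00  1.00000e+00]]
```

View pics/scene0.png

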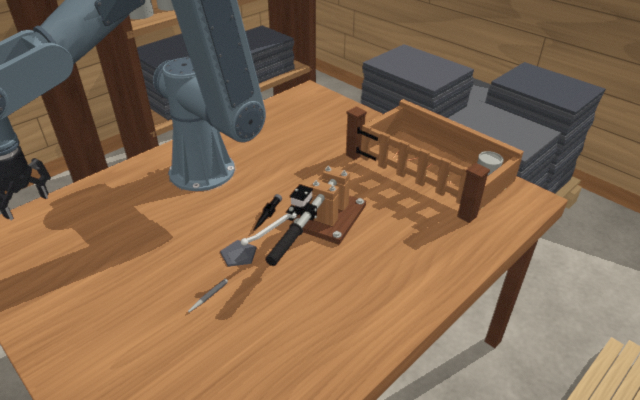

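View pics/top0.png

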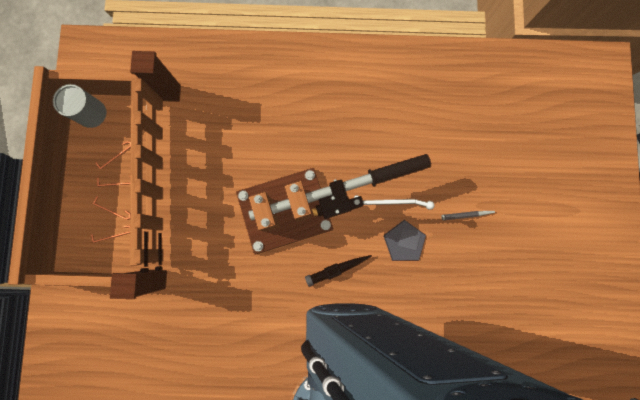

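The top view shows the bar running from (250,215) to the grip end at (430,160). The lever runs from about (355,203) to the ball at (430,205). The shard is at (405,242), the punch at (468,214) and the hammer head at (338,270).

```bash
cat > h.py <<'E'
import numpy as np,cv2
from rig import manip
def ray(name,px,info=None):
    i=info or manip.camera_info(name); f=200/np.tan(np.radians(i['vfov']/2)); E=np.array(i['extrinsics'])
    px=np.atleast_2d(px).astype(float)
    d=np.c_[(px[:,0]-i['cx'])/f,(px[:,1]-i['cy'])/f,np.ones(len(px))]@E[:3,:3].T
    return E[:3,3],d
def onz(name,px,z,info=None):
    o,d=ray(name,px,info); return o+d*((z-o[2])/d[:,2])[:,None]
def proj(name,P,info=None):
    i=info or manip.camera_info(name); f=200/np.tan(np.radians(i['vfov']/2)); E=np.array(i['extrinsics'])
    c=(np.atleast_2d(P)-E[:3,3])@E[:3,:3]
    return np.c_[c[:,0]/c[:,2]*f+i['cx'],c[:,1]/c[:,2]*f+i['cy']]
E
python3 - <<'E'
import cv2
a=cv2.imread('pics/top0.png')[130:300,230:510]; cv2.imwrite('pics/top0c.png',cv2.resize(a,(784,476),interpolation=cv2.INTER_CUBIC))
a=cv2.imread('pics/scene0.png')[150:320,180:400]; cv2.imwrite('pics/scene0c.png',cv2.resize(a,(770,595),interpolation=cv2.INTER_CUBIC))
E
```

```text
(no output)
```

View pics/top0c.png

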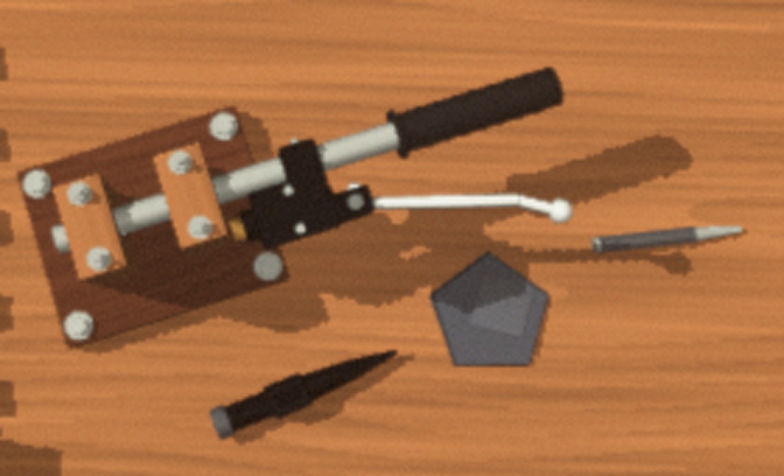

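View pics/scene0c.png

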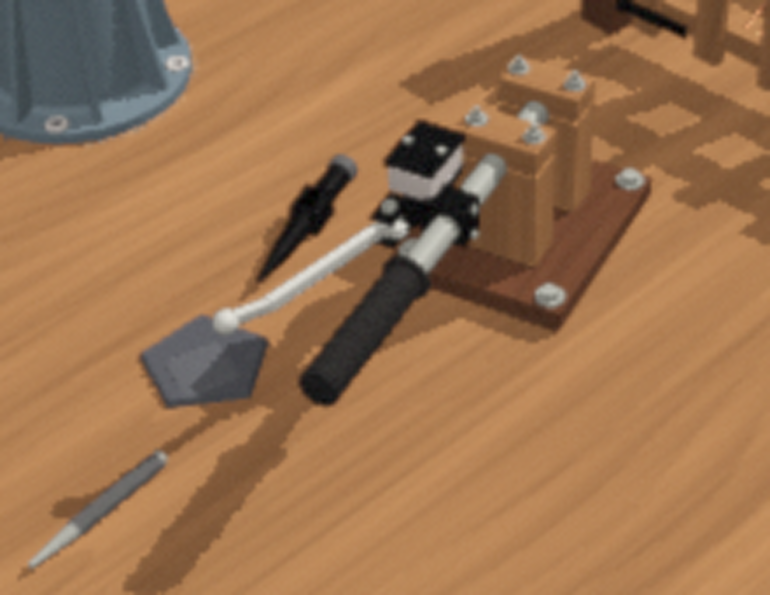

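```bash
python3 - <<'E'
import cv2,numpy as np
from h import *
a=cv2.imread('pics/top0.png').astype(int)
V,U=np.mgrid[:400,:640]
def pts(m): return np.c_[U[m],V[m]]
# grip
dark=(a.max(2)<60)&(U>374)&(U<436)&(V<188)&(V>145)
n,l,st,c=cv2.connectedComponentsWithStats(dark.astype(np.uint8)); k=1+np.argmax(st[1:,4]); g=pts(l==k)
G=onz('top',g,120)[:,:2]; r=cv2.minAreaRect(G.astype(np.float32)); print('grip',r,len(G))
m=G.mean(0); w,v=np.linalg.eigh(np.cov((G-m).T)); ax=v[:,1]; ax*=np.sign(ax[1]); print('axis',ax,m,'ext',np.ptp((G-m)@ax),np.ptp((G-m)@v[:,0]))
lat=np.array([ax[1],-ax[0]]) # own +x = y rotated -90
# bright lever
br=(a.min(2)>150)&(U>360)&(U<440)&(V>195)&(V<212)
B=onz('top',pts(br),120)[:,:2]
yy=(B-m)@ax; xx=(B-m)@lat; yy-=40.5 # grip centre y=-40.5
print('lever own x,y range',xx.min(),xx.max(),yy.min(),yy.max())
s=(yy<60)&(yy>-55)
# centroid line
p=cv2.fitLine(np.c_[xx,yy][s].astype(np.float32),cv2.DIST_HUBER,0,.01,.01).ravel();print('line own',p, 'ang',np.arctan2(-p[0],-p[1]), )
ball=pts(br); ball=ball[ball[:,0]>426]; print('ball px',ball.mean(0),onz('top',ball.mean(0),120))
org=m+40.5*ax; print('origin',org,'yaw',np.arctan2(-ax[0],ax[1]))
piv=org+75*ax-42*lat; print('pivot',piv)
for sg in (1,-1):
  pass
th=np.arctan2(-ax[0],ax[1])
for q,nm in ((0,'rest'),(.28,'stop')):
  # at stop blade parallel to bar: dir -ax; at rest swung out toward -lat
  d=.28-q; bd=-ax*np.cos(d)-lat*np.sin(d); nx=lat*np.cos(d)-ax*np.sin(d)
  tip=piv+162*bd; face=piv+95*bd-4.5*nx
  print(nm,'blade dir',bd,'inward',nx,'face',face,'tip',tip, proj('top',np.r_[face,120]),proj('scene',np.r_[face,120]),proj('scene',np.r_[tip,120]),proj('top',np.r_[tip,120]))
print(proj('top',np.r_[piv,120]),proj('scene',np.r_[piv,120]))
for nm,px in (('shard',(405,242)),('punch L',(442,217)),('punch R',(496,212)),('ham tip',(372,256)),('ham end',(308,281))): print(nm,onz('top',px,8))
E
```

```text
grip ((566.5736083984375, -121.70590209960938), (28.712303161621094, 130.7644805908203), 18.91542625427246) 710
axis [-0.33350598  0.94274798] [ 566.68215792 -122.72754565] ext 130.87223288915212 29.183415678051446
lever own x,y range -102.72509237660329 -43.71739820305013 -80.66547488456838 62.732931270671884
line own [  0.29013085   0.95698696 -62.921444     4.552579  ] ang -2.847229
ball px [429.61904762 204.66666667] [[ 487.48140552 -185.2868433   120.        ]]
origin [553.17516584 -84.54625226] yaw 0.3400200319608123
pivot [488.56680217 -27.84740444]
rest blade dir [ 0.059984   -0.99819934] inward [0.99819934 0.059984  ] face [ 489.77338538 -122.94626961] tip [ 498.28421056 -189.55569728] [[401.33577189 202.7895304 ]] [[263.89247512 230.50462947]] [[245.97739601 244.39059529]] [[431.52994797 199.85139492]]
stop blade dir [ 0.33350598 -0.94274798] inward [0.94274798 0.33350598] face [ 516.00750409 -118.90923991] tip [ 542.5947705 -180.572578 ] [[399.55766839 190.93490997]] [[271.50436505 234.61634768]] [[259.6972107 251.396532 ]] [[427.38064086 179.89392212]]
[[358.16814144 202.04911004]] [[290.35555731 213.90318905]]
shard [[ 406.19742294 -155.51332964    8.        ]]
punch L [[ 470.20677258 -246.74165423    8.        ]]
punch R [[ 486.5738598  -380.63841561    8.        ]]
ham tip [[369.93411048 -75.13427073   8.        ]]
ham end [[305.67194959  78.771456     8.        ]]
```

```bash
cat >> h.py <<'E'
from scipy.spatial.transform import Rotation as Rn
PSI=0.340  # lateral (push at stop) heading
def st(verbose=1):
    s=manip.observe(); R=Rn.from_rotvec(s['orientation']).as_matrix(); p=np.array(s['eef_pos'])
    if verbose: print('t',round(s['time_s'],2),'p',p.round(1),'F',np.round(s['force'],2),'op',round(s['opening'],3)); print(R.round(3))
    return s,R,p
def go(P,Rt):
    s,R,p=st(0); print('slide',(R.T@(np.array(P)-p)).round(1),'turn',np.degrees(Rn.from_matrix(R.T@Rt).as_rotvec()).round(2))
def Rdown(h,sg):  # tool x down, tool z = sg*heading
    z=sg*np.array([np.cos(h),np.sin(h),0]); x=np.array([0,0,-1.]); return np.c_[x,np.cross(z,x),z]
E
python3 - <<'E'
from h import *
st()
for sg in(1,-1): go((430,-145,231),Rdown(PSI,sg))
E
```

```text
t 0.15 p [ 137.7 -557.8  230.6] F [0.01 0.44 0.46] op 0.999
[[-0.     0.971  0.239]
 [ 0.001  0.239 -0.971]
 [-1.     0.    -0.001]]
slide [ 1.000e-01  3.827e+02 -3.308e+02] turn [-9.563e+01 -4.000e-02 -7.000e-02]
slide [ 1.000e-01  3.827e+02 -3.308e+02] turn [ 8.437e+01 -7.000e-02  4.000e-02]
```

View pics/wrist0.png

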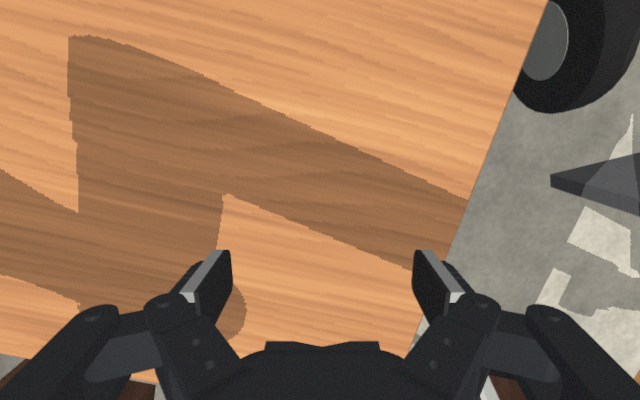

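{"name": "apply_moves", "arguments": {
  "targets": [
    {"slide": [0,32,-27],"turn": [-7,0,0],"gripper": 0},
    {"slide": [0,64,-55],"turn": [-14,0,0],"gripper": 0},
    {"slide": [0,96,-82],"turn": [-21,0,0],"gripper": 0},
    {"slide": [0,128,-110],"turn": [-28,0,0],"gripper": 0},
    {"slide": [0,160,-137],"turn": [-35,0,0],"gripper": 0},
    {"slide": [0,192,-165],"turn": [-42,0,0],"gripper": 0},
    {"slide": [0,223,-193],"turn": [-49,0,0],"gripper": 0},
    {"slide": [0,255,-220],"turn": [-56,0,0],"gripper": 0},
    {"slide": [0,287,-248],"turn": [-63,0,0],"gripper": 0},
    {"slide": [0,319,-276],"turn": [-70,0,0],"gripper": 0},
    {"slide": [0,351,-303],"turn": [-77,0,0],"gripper": 0},
    {"slide": [0,383,-331],"turn": [-84,0,0],"gripper": 0}
  ],
  "newtons": 40
}}

```text
time_s: 1.15
eef_pos: [427.4, -148.3, 231.4]
orientation: [-0.113, 1.567, 0.112]
force: [0.6, -0.8, -0.0]
opening: -0.003
```

```bash
python3 - <<'E'
from h import *
s,R,p=st(); print(s['joints'])
go((430,-145,231),Rdown(PSI,1))
for n in ("scene","top","wrist"): cv2.imwrite(f"pics/{n}1.png",manip.snapshot(n)[:,:,::-1])
a=cv2.imread('pics/scene1.png')[100:320,160:420]; cv2.imwrite('pics/scene1c.png',cv2.resize(a,(700,592),interpolation=cv2.INTER_CUBIC))
E
```

```text
t 1.15 p [ 427.4 -148.3  231.4] F [ 0.6 -0.8 -0. ] op -0.003
[[ 0.    -0.143  0.99 ]
 [-0.     0.99   0.143]
 [-1.    -0.     0.   ]]
[-5.97394608e-01 -1.03915195e-01  1.90139153e+00 -5.03439887e-05
  1.34356309e+00 -7.40387774e-01]
slide [0.4 2.9 3. ] turn [-11.29   0.02   0.03]
```

View pics/scene1c.png

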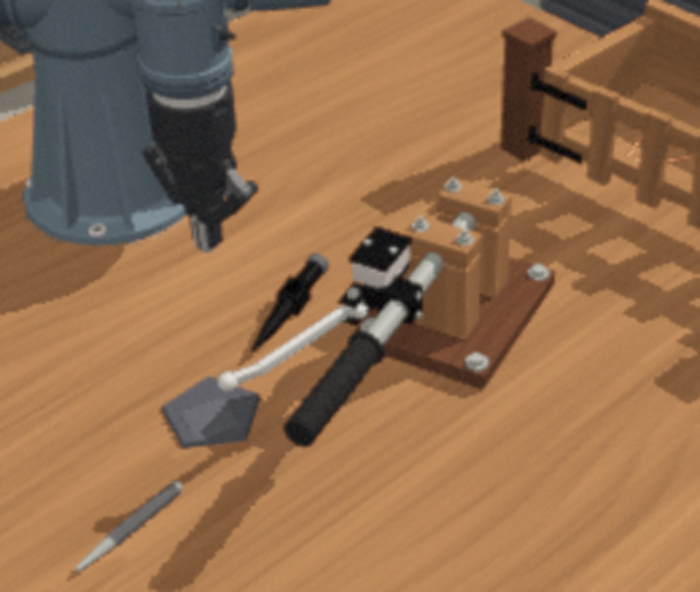

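View pics/wrist1.png

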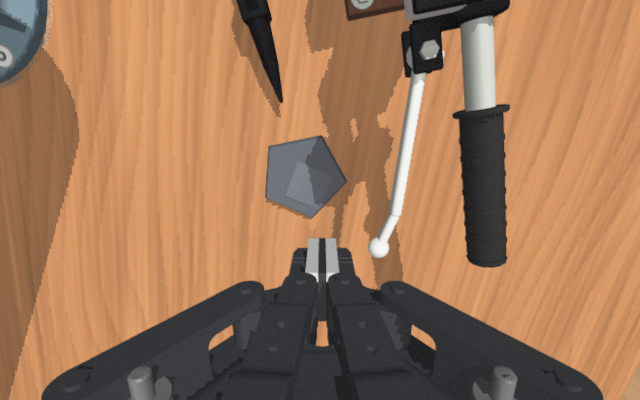

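The wrist view shows the lever free, with its ball at (379,247), the blade running up to the pivot bolt at (429,50), and the grip at (485,185). The shut fingers are at (322,255). I'll check these positions against the top-view fit.

```bash
python3 - <<'E'
from h import *
print('ball',onz('wrist',(379,247),120),'blade mid',onz('wrist',(409,140),120), 'pivot bolt z~130',onz('wrist',(429,50),132))
print('grip ends',onz('wrist',[(481,110),(487,262)],120))
# two-view ball
o1,d1=ray('wrist',(379,247));o2,d2=ray('top',(430,204.5))
A=np.c_[d1[0],-d2[0]];t=np.linalg.lstsq(A,o2-o1,rcond=None)[0];print(o1+t[0]*d1[0],o2+t[1]*d2[0])
# finger tips
print('tip px',proj('wrist',st(0)[2]))
go((455,-134,231),Rdown(PSI,1)); go((455,-134,104),Rdown(PSI,1))
E
```

```text
ball [[ 485.8672995  -188.17795934  120.        ]] blade mid [[491.55936329 -90.55446601 120.        ]] pivot bolt z~130 [[488.13009159 -25.13449962 132.        ]]
grip ends [[ 543.20720596  -59.23421638  120.        ]
 [ 587.31714624 -188.75100521  120.        ]]
[ 485.93771259 -188.29204616  119.73819692] [ 487.94162955 -186.2933627   119.40618611]
tip px [[322.0932976  253.30132335]]
slide [ 0.1  9.4 28.9] turn [-1.125e+01 -1.000e-02 -3.000e-02]
slide [127.1   9.3  28.9] turn [-1.125e+01 -1.000e-02 -3.000e-02]
```

{"name": "apply_moves", "arguments": {
  "targets": [
    {"slide": [0,6,16],"turn": [-5.6,0,0],"gripper": 0},
    {"slide": [0,12,31],"turn": [-11.25,0,0],"gripper": 0},
    {"slide": [25,12,31],"turn": [-11.25,0,0],"gripper": 0},
    {"slide": [50,12,31],"turn": [-11.25,0,0],"gripper": 0},
    {"slide": [75,12,31],"turn": [-11.25,0,0],"gripper": 0},
    {"slide": [100,12,31],"turn": [-11.25,0,0],"gripper": 0},
    {"slide": [115,12,31],"turn": [-11.25,0,0],"gripper": 0},
    {"slide": [127,12,31],"turn": [-11.25,0,0],"gripper": 0},
    {"slide": [127,12,31],"turn": [-11.25,0,0],"gripper": 0},
    {"slide": [127,12,31],"turn": [-11.25,0,0],"gripper": 0},
    {"slide": [127,12,31],"turn": [-11.25,0,0],"gripper": 0}
  ]
}}

```text
time_s: 2.22
eef_pos: [456.0, -135.3, 105.1]
orientation: [-0.261, 1.554, 0.26]
force: [-0.1, -0.5, 0.9]
opening: -0.003
```

```bash
python3 - <<'E'
from h import *
st(); go((476,-128,104),Rdown(PSI,1)); go((502.3,-123.8,104),Rdown(PSI,1))
for n in ("scene","top","wrist"): cv2.imwrite(f"pics/{n}2.png",manip.snapshot(n)[:,:,::-1])
a=cv2.imread('pics/scene2.png')[150:320,180:400]; cv2.imwrite('pics/scene2c.png',cv2.resize(a,(770,595),interpolation=cv2.INTER_CUBIC))
E
```

```text
t 2.22 p [ 456.  -135.3  105.1] F [-0.15 -0.46  0.91] op -0.003
[[ 0.001 -0.326  0.945]
 [-0.001  0.945  0.326]
 [-1.    -0.001  0.001]]
slide [ 1.1  0.4 21.3] turn [-0.47  0.03  0.05]
slide [ 1.1 -4.2 47.5] turn [-0.47  0.03  0.05]
```

View pics/scene2c.png

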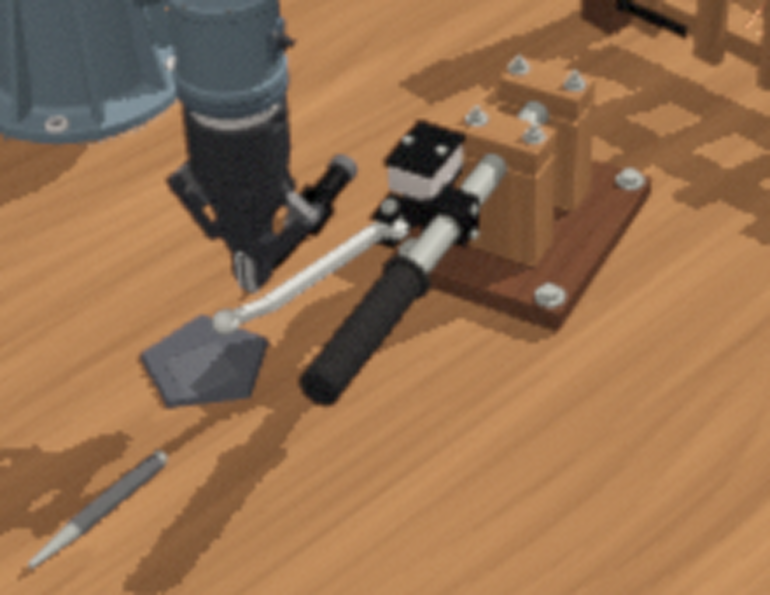

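View pics/wrist2.png

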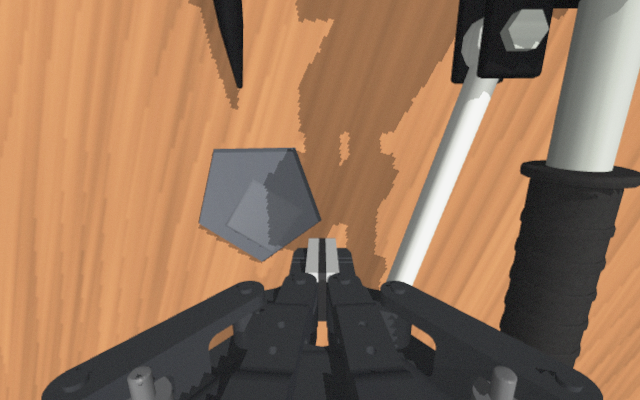

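The fingers are shut beside the blade and about 18 mm clear of it. I'll advance onto the blade.

{"name": "apply_moves", "arguments": {
  "targets": [
    {"slide": [1,0,6],"turn": [0,0,0],"gripper": 0},
    {"slide": [1,0,12],"turn": [0,0,0],"gripper": 0},
    {"slide": [1,0,16],"turn": [0,0,0],"gripper": 0},
    {"slide": [1,0,19],"turn": [0,0,0],"gripper": 0},
    {"slide": [1,0,22],"turn": [0,0,0],"gripper": 0},
    {"slide": [1,-0.5,25],"turn": [0,0,0],"gripper": 0},
    {"slide": [1,-1,28],"turn": [0,0,0],"gripper": 0},
    {"slide": [1,-1.5,31],"turn": [0,0,0],"gripper": 0},
    {"slide": [1,-2,34],"turn": [0,0,0],"gripper": 0},
    {"slide": [1,-2.5,37],"turn": [0,0,0],"gripper": 0},
    {"slide": [1,-3,39],"turn": [0,0,0],"gripper": 0},
    {"slide": [1,-3,39],"turn": [0,0,0],"gripper": 0}
  ]
}}

```text
time_s: 3.37
eef_pos: [493.5, -124.5, 103.1]
orientation: [-0.262, 1.556, 0.262]
force: [-4.2, -4.1, 1.3]
opening: -0.0
```

```bash
python3 - <<'E'
from h import *
s,R,p=st(); print('F tool',R.T@s['force']);go((502.3,-123.8,104),Rdown(PSI,1))
for n in ("top","wrist"): cv2.imwrite(f"pics/{n}3.png",manip.snapshot(n)[:,:,::-1])
E
```

```text
t 3.37 p [ 493.5 -124.5  103.1] F [-4.19 -4.07  1.29] op -0.0
[[-0.001 -0.327  0.945]
 [-0.     0.945  0.327]
 [-1.     0.    -0.001]]
F tool [-1.28967037 -2.47471791 -5.29516417]
slide [-0.9 -2.2  8.5] turn [-0.38 -0.06 -0.  ]
```

View pics/wrist3.png

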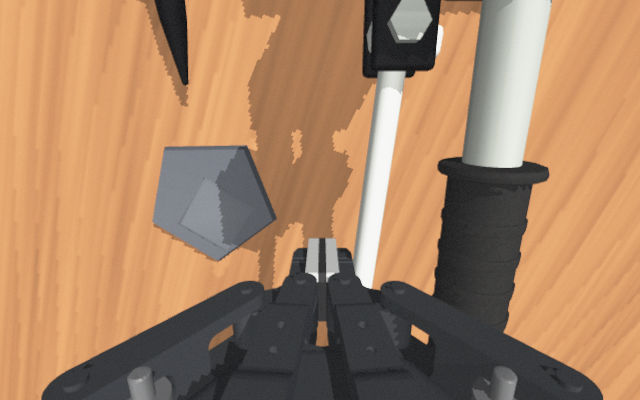

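The finger back is on the blade and the spring force is about 5 N. The blade is not yet parallel to the bar, so I'll go on in smaller steps.

{"name": "apply_moves", "arguments": {
  "targets": [
    {"slide": [0,-0.5,2],"turn": [0,0,0],"gripper": 0},
    {"slide": [0,-1,4],"turn": [0,0,0],"gripper": 0},
    {"slide": [0,-1,5],"turn": [0,0,0],"gripper": 0},
    {"slide": [0,-1,5],"turn": [0,0,0],"gripper": 0}
  ]
}}

```text
time_s: 3.8
eef_pos: [498.2, -123.5, 103.1]
orientation: [-0.261, 1.556, 0.262]
force: [-4.6, -2.9, 1.6]
opening: 0.001
```

```bash
python3 - <<'E'
from h import *
s,R,p=st(); print('F tool',R.T@s['force'])
E
```

```text
t 3.8 p [ 498.2 -123.5  103.1] F [-4.58 -2.86  1.58] op 0.001
[[-0.001 -0.327  0.945]
 [ 0.     0.945  0.327]
 [-1.     0.001 -0.001]]
F tool [-1.57811406 -1.19817884 -5.2651395 ]
```

{"name": "apply_moves", "arguments": {
  "targets": [
    {"slide": [0,-0.5,1.5],"turn": [0,0,0],"gripper": 0},
    {"slide": [0,-1,3],"turn": [0,0,0],"gripper": 0},
    {"slide": [0,-1,3],"turn": [0,0,0],"gripper": 0}
  ]
}}

```text
time_s: 4.05
eef_pos: [501.1, -122.9, 103.0]
orientation: [-0.26, 1.557, 0.263]
force: [-4.9, 0.7, 3.9]
opening: -0.004
```

{"name": "apply_moves", "arguments": {
  "targets": [
    {"slide": [0,0,1],"turn": [0,0,0],"gripper": 0},
    {"slide": [0,0,1],"turn": [0,0,0],"gripper": 0}
  ]
}}

```text
time_s: 4.22
eef_pos: [502.0, -122.6, 103.0]
orientation: [-0.261, 1.557, 0.263]
force: [-5.5, -0.3, 3.8]
opening: 0.002
```

```bash
python3 - <<'E'
from h import *
s,R,p=st(); print('F tool',R.T@s['force'])
E
```

```text
t 4.22 p [ 502.  -122.6  103. ] F [-5.55 -0.31  3.82] op 0.002
[[-0.002 -0.327  0.945]
 [ 0.001  0.945  0.327]
 [-1.     0.002 -0.002]]
F tool [-3.80649961  1.53527017 -5.34900176]
```

```bash
python3 - <<'E'
from h import *
for n in ("scene","top","wrist"): cv2.imwrite(f"pics/{n}4.png",manip.snapshot(n)[:,:,::-1])
a=cv2.imread('pics/scene4.png')[150:320,180:400]; cv2.imwrite('pics/scene4c.png',cv2.resize(a,(770,595),interpolation=cv2.INTER_CUBIC))
s,R,p=st(); print('F tool',R.T@s['force'],s['torque'])
E
```

```text
t 4.37 p [ 501.9 -122.7  103. ] F [-5.15 -0.47  3.21] op 0.002
[[-0.002 -0.327  0.945]
 [ 0.001  0.945  0.327]
 [-1.     0.002 -0.002]]
F tool [-3.19451013  1.24826216 -5.026181  ] [-0.04221862  0.83781939  0.03830591]
```

View pics/scene4c.png

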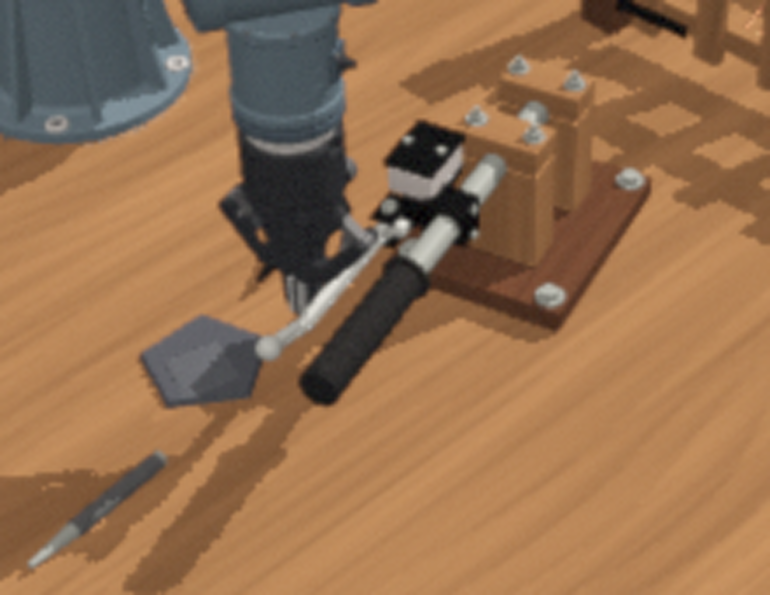

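View pics/wrist4.png

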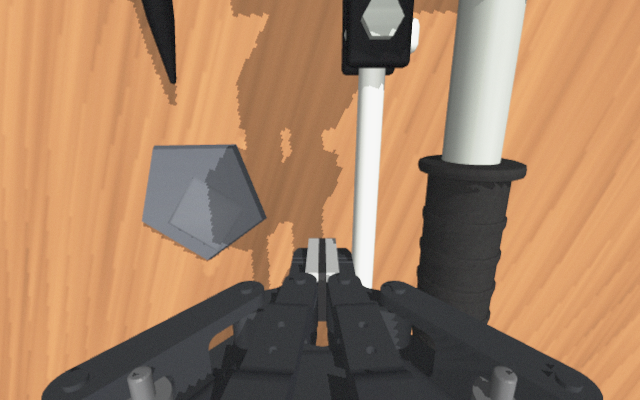

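The blade is nearly parallel to the bar. There is about 3 N of upward force, which suggests the blade's top edge is meeting the sloped part of the finger. I'll raise the tool a few mm so the flat fingertip bears on the blade.

{"name": "apply_moves", "arguments": {
  "targets": [
    {"slide": [-2,0,0],"turn": [0,0,0],"gripper": 0},
    {"slide": [-4,0,0],"turn": [0,0,0],"gripper": 0},
    {"slide": [-6,0,0],"turn": [0,0,0],"gripper": 0},
    {"slide": [-6,0,0],"turn": [0,0,0],"gripper": 0},
    {"slide": [-6,0,0],"turn": [0,0,0],"gripper": 0}
  ]
}}

```text
time_s: 4.78
eef_pos: [501.1, -122.4, 108.1]
orientation: [-0.26, 1.559, 0.264]
force: [-6.3, -1.3, -1.0]
opening: -0.001
```

```bash
python3 - <<'E'
from h import *
s,R,p=st(); print('F tool',R.T@s['force'],s['torque'])
cv2.imwrite(f"pics/wrist5.png",manip.snapshot('wrist')[:,:,::-1])
E
```

```text
t 4.78 p [ 501.1 -122.4  108.1] F [-6.34 -1.3  -0.96] op -0.001
[[-0.004 -0.327  0.945]
 [ 0.002  0.945  0.327]
 [-1.     0.003 -0.003]]
F tool [ 0.98812792  0.84422929 -6.40939508] [-0.26331317  0.93748638 -0.02661033]
```

{"name": "apply_moves", "arguments": {
  "targets": [
    {"slide": [0,0,1],"turn": [0,0,0],"gripper": 0},
    {"slide": [0,0,1],"turn": [0,0,0],"gripper": 0},
    {"slide": [0,0,1],"turn": [0,0,0],"gripper": 0}
  ]
}}

```text
time_s: 5.08
eef_pos: [502.0, -122.2, 108.1]
orientation: [-0.26, 1.559, 0.264]
force: [-5.9, -2.3, -2.1]
opening: -0.002
```

{"name": "apply_moves", "arguments": {
  "targets": [
    {"slide": [0,0,1],"turn": [0,0,0],"gripper": 0},
    {"slide": [0,0,1],"turn": [0,0,0],"gripper": 0},
    {"slide": [0,0,1],"turn": [0,0,0],"gripper": 0}
  ]
}}

```text
time_s: 5.33
eef_pos: [502.8, -121.9, 108.1]
orientation: [-0.26, 1.559, 0.264]
force: [-7.0, -2.6, -0.9]
opening: -0.0
```

```bash
python3 - <<'E'
from h import *
s,R,p=st(); print('F tool',R.T@s['force'],s['torque'])
E
```

```text
t 5.33 p [ 502.8 -121.9  108.1] F [-7.02 -2.65 -0.87] op -0.0
[[-0.005 -0.327  0.945]
 [ 0.001  0.945  0.327]
 [-1.     0.003 -0.004]]
F tool [ 0.90282473 -0.20483938 -7.49838378] [-0.33564054  1.06312698 -0.01397083]
```

Still spring force, so I'll continue in 1 mm steps.

{"name": "apply_moves", "arguments": {
  "targets": [
    {"slide": [0,0,1],"turn": [0,0,0],"gripper": 0},
    {"slide": [0,0,1],"turn": [0,0,0],"gripper": 0},
    {"slide": [0,0,1],"turn": [0,0,0],"gripper": 0}
  ]
}}

```text
time_s: 5.58
eef_pos: [502.9, -121.9, 108.0]
orientation: [-0.26, 1.561, 0.264]
force: [-10.8, -3.3, 1.6]
opening: -0.001
```

{"name": "apply_moves", "arguments": {
  "targets": [
    {"slide": [0,0,1],"turn": [0,0,0],"gripper": 0},
    {"slide": [0,0,1],"turn": [0,0,0],"gripper": 0},
    {"slide": [0,0,1],"turn": [0,0,0],"gripper": 0}
  ]
}}

```text
time_s: 5.83
eef_pos: [502.9, -121.8, 108.0]
orientation: [-0.261, 1.563, 0.264]
force: [-15.0, -4.1, 5.0]
opening: 0.004
```

```bash
python3 - <<'E'
from h import *
s,R,p=st(); print('F tool',R.T@s['force'],s['torque'])
cv2.imwrite(f"pics/wrist6.png",manip.snapshot('wrist')[:,:,::-1])
E
```

```text
t 5.83 p [ 502.9 -121.8  108. ] F [-15.02  -4.08   5.02] op 0.004
[[-0.009 -0.328  0.945]
 [ 0.001  0.945  0.328]
 [-1.     0.004 -0.008]]
F tool [ -4.89037235   1.08472684 -15.57123091] [-0.75459587  2.28853968  0.02824571]
```

View pics/wrist6.png

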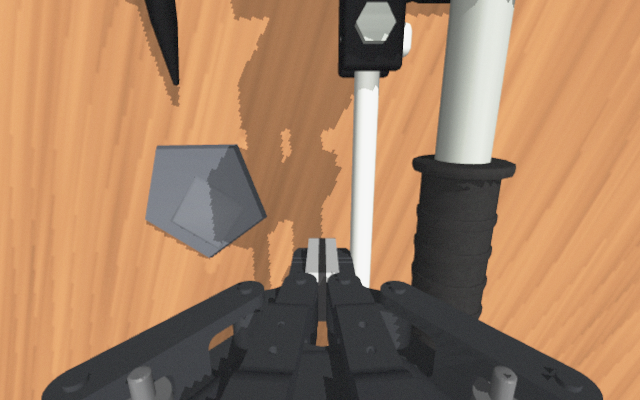

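The force rose to 15.6 N with no further travel, and the blade is parallel to the bar, so the lever is at its stop. Next I let it all the way out.

{"name": "apply_moves", "arguments": {
  "targets": [
    {"slide": [0,0,0],"turn": [0,0,0],"gripper": 0},
    {"slide": [0,0,-4],"turn": [0,0,0],"gripper": 0},
    {"slide": [0,1,-8],"turn": [0,0,0],"gripper": 0},
    {"slide": [0,2,-13],"turn": [0,0,0],"gripper": 0},
    {"slide": [0,3,-18],"turn": [0,0,0],"gripper": 0},
    {"slide": [0,4,-23],"turn": [0,0,0],"gripper": 0},
    {"slide": [0,4,-28],"turn": [0,0,0],"gripper": 0},
    {"slide": [0,4,-33],"turn": [0,0,0],"gripper": 0},
    {"slide": [-1,4,-38],"turn": [0,0,0],"gripper": 0},
    {"slide": [-1,4,-43],"turn": [0,0,0],"gripper": 0},
    {"slide": [-1,4,-48],"turn": [0,0,0],"gripper": 0},
    {"slide": [-1,4,-48],"turn": [0,0,0],"gripper": 0}
  ]
}}

```text
time_s: 6.88
eef_pos: [459.7, -134.3, 110.7]
orientation: [-0.262, 1.554, 0.261]
force: [-0.5, 0.1, -0.0]
opening: -0.003
```

{"name": "apply_moves", "arguments": {
  "targets": [
    {"slide": [0,0,0],"turn": [0,0,0],"gripper": 0},
    {"slide": [0,0,0],"turn": [0,0,0],"gripper": 0},
    {"slide": [0,0,0],"turn": [0,0,0],"gripper": 0},
    {"slide": [0,0,0],"turn": [0,0,0],"gripper": 0}
  ]
}}

```text
time_s: 7.22
eef_pos: [460.1, -133.8, 110.3]
orientation: [-0.262, 1.555, 0.262]
force: [0.3, -1.4, 0.0]
opening: -0.002
```

```bash
python3 - <<'E'
from h import *
s,R,p=st(); print('F tool',R.T@s['force'],s['torque'])
go((502.9,-123.5,109),Rdown(PSI,1))
for n in ("scene","top","wrist"): cv2.imwrite(f"pics/{n}7.png",manip.snapshot(n)[:,:,::-1])
a=cv2.imread('pics/scene7.png')[150:320,180:400]; cv2.imwrite('pics/scene7c.png',cv2.resize(a,(770,595),interpolation=cv2.INTER_CUBIC))
b=onz('scene',(180+228/3.5,150+320/3.5),120);print(b)
E
```

```text
t 7.22 p [ 460.1 -133.8  110.3] F [ 0.31 -1.42  0.02] op -0.002
[[ 0.    -0.327  0.945]
 [-0.     0.945  0.327]
 [-1.    -0.     0.   ]]
F tool [-0.02058989 -1.43862831 -0.17245392] [-0.01300016  0.0121208   0.02734986]
slide [ 1.3 -4.2 43.8] turn [-0.37  0.01  0.01]
[[ 488.1076231  -184.27293867  120.        ]]
```

View pics/scene7c.png

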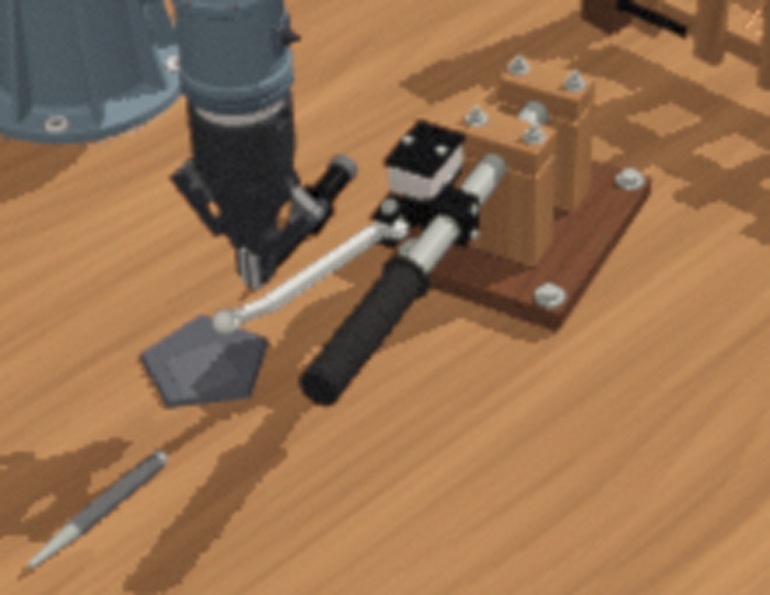

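View pics/wrist7.png

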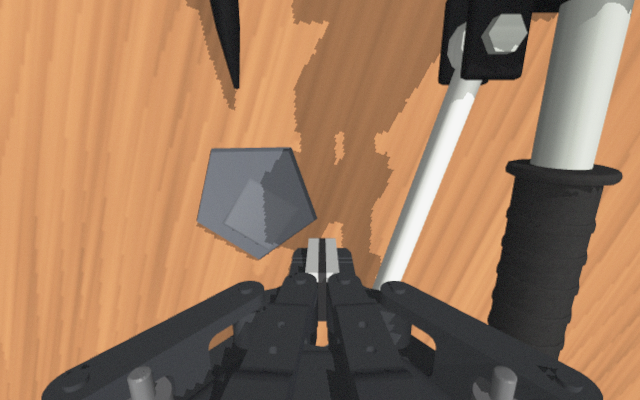

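The lever is fully back out: the ball is at the same crop pixel (228,320) as at the start, and the wrist force is about zero. Second press.

{"name": "apply_moves", "arguments": {
  "targets": [
    {"slide": [1,0,5],"turn": [0,0,0],"gripper": 0},
    {"slide": [1,0,10],"turn": [0,0,0],"gripper": 0},
    {"slide": [1,0,13],"turn": [0,0,0],"gripper": 0},
    {"slide": [1,0,16],"turn": [0,0,0],"gripper": 0},
    {"slide": [1,0,19],"turn": [0,0,0],"gripper": 0},
    {"slide": [1,-0.5,22],"turn": [0,0,0],"gripper": 0},
    {"slide": [1,-1,25],"turn": [0,0,0],"gripper": 0},
    {"slide": [1,-1.5,28],"turn": [0,0,0],"gripper": 0},
    {"slide": [1,-2,31],"turn": [0,0,0],"gripper": 0},
    {"slide": [1,-2.5,34],"turn": [0,0,0],"gripper": 0},
    {"slide": [1,-3.5,37],"turn": [0,0,0],"gripper": 0},
    {"slide": [1,-4,40],"turn": [0,0,0],"gripper": 0}
  ]
}}

```text
time_s: 8.37
eef_pos: [498.5, -124.4, 109.0]
orientation: [-0.261, 1.557, 0.262]
force: [-4.4, -2.0, 2.2]
opening: -0.002
```

{"name": "apply_moves", "arguments": {
  "targets": [
    {"slide": [0,0,1],"turn": [0,0,0],"gripper": 0},
    {"slide": [0,0,2],"turn": [0,0,0],"gripper": 0},
    {"slide": [0,0,3],"turn": [0,0,0],"gripper": 0},
    {"slide": [0,0,3],"turn": [0,0,0],"gripper": 0},
    {"slide": [0,0,3],"turn": [0,0,0],"gripper": 0}
  ]
}}

```text
time_s: 8.78
eef_pos: [501.3, -123.7, 109.0]
orientation: [-0.262, 1.557, 0.262]
force: [-4.9, -3.0, 1.1]
opening: -0.001
```

{"name": "apply_moves", "arguments": {
  "targets": [
    {"slide": [0,0,1],"turn": [0,0,0],"gripper": 0},
    {"slide": [0,0,2],"turn": [0,0,0],"gripper": 0},
    {"slide": [0,0,2],"turn": [0,0,0],"gripper": 0},
    {"slide": [0,0,2],"turn": [0,0,0],"gripper": 0}
  ]
}}

```text
time_s: 9.12
eef_pos: [503.1, -123.2, 109.1]
orientation: [-0.262, 1.557, 0.262]
force: [-6.4, -4.0, 1.5]
opening: 0.001
```

{"name": "apply_moves", "arguments": {
  "targets": [
    {"slide": [0,0,1],"turn": [0,0,0],"gripper": 0},
    {"slide": [0,0,1],"turn": [0,0,0],"gripper": 0},
    {"slide": [0,0,1],"turn": [0,0,0],"gripper": 0}
  ]
}}

```text
time_s: 9.37
eef_pos: [503.3, -123.0, 109.0]
orientation: [-0.262, 1.558, 0.262]
force: [-9.4, -5.1, 2.7]
opening: 0.0
```

{"name": "apply_moves", "arguments": {
  "targets": [
    {"slide": [0,0,1],"turn": [0,0,0],"gripper": 0},
    {"slide": [0,0,1],"turn": [0,0,0],"gripper": 0},
    {"slide": [0,0,1],"turn": [0,0,0],"gripper": 0},
    {"slide": [0,0,1],"turn": [0,0,0],"gripper": 0},
    {"slide": [0,0,1],"turn": [0,0,0],"gripper": 0},
    {"slide": [0,0,1],"turn": [0,0,0],"gripper": 0}
  ]
}}

```text
time_s: 9.87
eef_pos: [503.4, -123.0, 109.0]
orientation: [-0.262, 1.56, 0.262]
force: [-12.9, -6.6, 6.0]
opening: 0.0
```

```bash
python3 - <<'E'
from h import *
s,R,p=st(); F=R.T@s['force'];print('F tool',F,np.linalg.norm(F))
for n in ("scene","top","wrist"): cv2.imwrite(f"pics/{n}8.png",manip.snapshot(n)[:,:,::-1])
a=cv2.imread('pics/scene8.png')[150:320,180:400]; cv2.imwrite('pics/scene8c.png',cv2.resize(a,(770,595),interpolation=cv2.INTER_CUBIC))
s,R,p=st(0); F=R.T@s['force'];print('F tool',F,np.linalg.norm(F))
E
```

```text
t 9.87 p [ 503.4 -123.   109. ] F [-12.91  -6.57   5.96] op 0.0
[[-0.005 -0.327  0.945]
 [-0.001  0.945  0.327]
 [-1.     0.001 -0.005]]
F tool [ -5.8858442   -1.97411402 -14.37530116] 15.658530307024796
F tool [ -5.69006644  -2.49025403 -14.05605703] 15.367204059016512
```

View pics/scene8c.png

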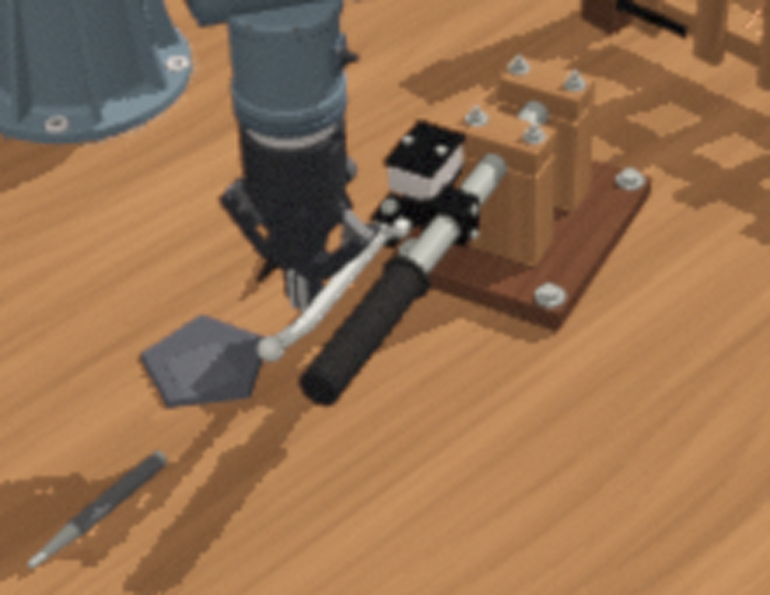

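View pics/wrist8.png

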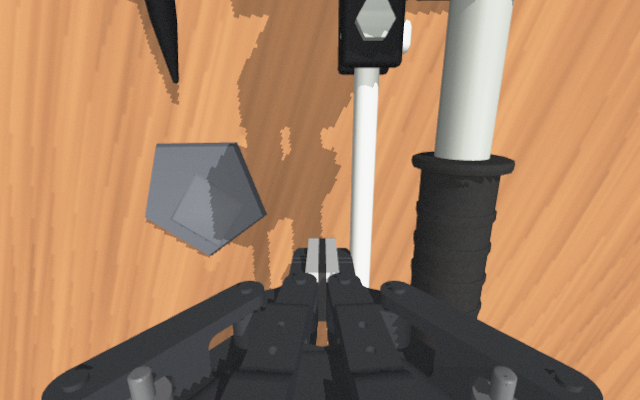

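Both views agree. The lever is at its stop, with the ball at (270,348) against (268,348) just before the first stop. A clear gap remains to the grip, and the finger is on the outside only. The push is steady at about 15 N, so I'm handing in.

```bash
python3 - <<'E'
from h import *
print(manip.sign_off())
s,R,p=st(0); print(s['time_s'],p,s['force'])
E
```

```text
the job is handed in; nothing more can be done
None
the job is handed in; nothing more can be done
```

I pressed the brake lever in to its stop twice, letting it come fully out in between, and handed in at about 10 s while holding it at the stop. I pushed with the back of one shut finger, on the outside of the blade only.

- **First press:** it reached the stop with about 15.6 N of push, about 16 N in all. The force rose while the finger no longer moved. Partway in I raised the tool 5 mm, because the blade's top edge seemed to be on the sloped part of the finger.
- **Release:** the ball end was back at its starting place in the picture, the finger was clear of the blade, and the wrist force was near zero.
- **Second press, held:** the push was about 14 N square to the blade, about 15.4 N in all. The blade is parallel to the bar with a clear gap to the grip. I did not measure the gap itself.
- **Surroundings:** I kept the fingers clear of the bar, and the pictures show no contact there. The shard, hammer head and punch look unmoved; the arm never went near the gate.

One reading I could not fully explain: about 6 N of the held push acts upward on the tool. I take it to be friction on the blade as the arm flexes.

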